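Clamp the hardwood block with an F-clamp

ROBOT

A 6-joint arm with a two-finger parallel gripper is mounted at the origin on a cart in front of the work surface, level with it; the furniture and walls round the work are solid. World frame = base frame: x ahead of the robot, y to its left, z up, the work surface at z = 0. Lengths are in m, angles in rad, forces in N, time in s.
With the tool pointing down it reaches from about 0.375 to 0.9 m from the base axis. Payload 3.1 kg.
Tool frame: the origin (TCP) lies on the centre line of the jaws, within the pads' length; the fingertips stand robot.tip_reach ahead of it and the grasp point (between the pads) lies 8 mm behind it (robot.tip_reach is the distance from the TCP to the fingertips, in m); z points along the fingers, y is the line along which they close (so a half turn about z gives the same grasp; the last joint's range is limited). The gripper opens to 87 mm and grips with 3 to 60 N. Pads are 19 mm wide; open, the fingers measure 117 mm over their backs; the gripper's body (75 mm by 190 mm) begins 51 mm behind the grasp point.
Start: joints at [0.97, 0.527, 1.433, -0, 1.181, -0.178], TCP at [0.256, 0.57, 0.234] pointing down, gripper open.
Joint ranges: [-3.08, 3.08], [-0.75, 2.2], [0.22, 2.44], [-1.43, 4.57], [0, 2.65], [-2.85, 2.85]. Speed limits (rad/s): [2.79, 2.79, 3.14, 3.14, 3.14, 3.14].

INTERFACE

Orientations are given as a unit quaternion [x, y, z, w].
In Python, from rig import robot gives the robot as it stands.
- The arm moves only by the tool jog_arm, never from a script. Its argument "motion" is one flat list of numbers, 7 for each row, row after row: the shift along the tool's x, y, z scaled (see below), then the turn, a rotation vector about the tool's x, y, z scaled (see below), then the gripper's target within -1 to 1 (shut at 1, half-way at 0, fully open at -1). In form: [x, y, z, rx, ry, rz, hand, x, y, z, rx, ry, rz, hand, ...]. A call has 1 to 12 rows; each row shifts and turns the commanded pose from where the row before left it, along the tool's axes as they then stand; what a row does not reach is not made up. The controller multiplies each number of a shift by 4 cm and each number of a turn by 4 degrees. A row lasts 1/8 s, in which the tool goes at most 62.5 mm and 10.7 degrees, less where a joint would pass 70% of its speed; a pose out of reach is approached as far as the arm can. A call with a number of a shift or a turn outside -1 to 1 is refused whole. A call with a gripper value outside its range is refused whole. The fingers move at their own pace and stop on an object; "grip_force" is the grip in N (left out, the last holds). Time passes only in rows, so rows that do not move let the fingers close. It gives the time, the measured TCP pose, the force, the opening and the grip force at its end, in the units of the state.
- robot.get_obs(): the state, without advancing time (a new reading comes with each control period).
- robot.camera(name): name is "side" or "top" or "wrist"; returns the picture (384x512x3 uint8, blue, green, red); there is no depth.
- robot.calibration(name): a dict with "fx", "fy", "cx", "cy" (pixels), "dist_coeffs" ([k1, k2, p1, p2, k3] as OpenCV has them; the pictures are not rectified), "R" (3x3) and "t" (3): a world point X has camera coordinates R X + t; the wrist camera has in their place "T_tool_cam" (4x4, takes a point from camera to tool coordinates, whose origin is the TCP and whose axes are the flange's). Camera axes: x right, y down, z forward; pixel columns grow to the right and rows downward; lengths in m; the calibration is good to about 2 mm. A picture is of the moment at which its call begins: read the wrist's pose just before it. calibration takes no time and is no camera call.
- robot.hand_in(): hands the job in; it is judged then, once.
The state is a dict: "time": time; "q": joint angles; "joint_velocities": joint speeds; "joint_torque": joint torques, N m; "position": TCP position; "tool_rot": TCP orientation; "ft_force": force on the tool from outside, world axes, zero at the start; "moment": the same for the moment, N m; "grip_width": finger opening in m; "grip_force": force on a finger pad.
Only numpy, scipy, OpenCV 4.12 (cv2) and the standard library are available. Lean on these libraries where they do the work, as an engineer would, in place of code of your own. Each camera call takes 0.05 s, during which the arm holds its last target. There are 200 camera calls.

TASK

Two F-clamps stand on the board on the trolley, and a hardwood block lies under the raised jaw of one of them. Slide that clamp's jaw down its bar until the pad presses firmly on the block, then screw the wooden handle tight by turning it clockwise, seen from above, about a quarter turn, and let go. Do not shift the block, and leave the empty clamp as it is.

Things in the scene. Friction and masses are not known exactly. Their poses are not given: they have to be found in the camera images.
- block: The work: a dark hardwood block, 196 mm long, 84 mm wide, 55 mm high, 0.3 to 0.7 kg, loose, lying flat on the 8 mm thick steel foot of the clamp to be used. Its origin is the centre of its underside, so its top is 55 mm above that; its y axis runs along its length, z up.
- clamp: The F-clamp that has the block: a flat steel foot (200 x 90 x 8 mm) fixed to a plywood board on the trolley, with an upright serrated steel bar (20 x 8 mm, top 165 mm above the board). The board's top is at z = 0.128. Origin under the foot, on the spindle axis; x points from there to the bar, whose middle is 100 mm away; z up.
- clamp_jaw: That clamp's sliding jaw: a grey arm, 40 mm high at the bar, that carries spindle, pad and handle; origin on the bar's axis at mid-height of the arm. All slide down together when handle or arm is pushed down with about 13 N, and stay where left. Screwed against the work, the arm tilts up one to two degrees, springs by about 4 N per mm at the pad, and binds on the bar.
- clamp_pad: The round steel pad, 32 mm across, under the upright screw spindle of that clamp. Its origin is the centre of the pad's underside; z points up along the spindle. It starts 18 to 38 mm above the block.
- clamp_handle (a point): The centre of the top of that clamp's wooden handle: upright, round, 32 mm in diameter, 55 mm long (full width from 11 to 53 mm above its lower end), on top of the spindle, coaxial with the pad; this point is 130 mm above the pad's underside and always above the top of the bar. Nothing else stands within 80 mm of the handle at its height.
- clamp_screw (a joint): Angle of that clamp's handle in rad, growing as it is turned clockwise seen from above, which tightens: the pad goes down 2 mm per rad relative to the arm. Starts between 0 and 0.2; the stop is at 2.2. Turning takes about 0.12 to 0.16 N m, and it stays where it is left.
- spare_handle (a point): The centre of the top of the handle of the other clamp, alike but with nothing under its pad, about 250 mm to one side; to be left alone. Both handles may stand up to z = 0.36 at the start, so travel above them.
- spare_screw (a joint): Angle of the other clamp's handle in rad; to be left alone.

How it is judged:
By the outcome, as a careful person would: the job done as asked, in the order asked, and still so for the second after the job is handed in, with the robot touching nothing.
It also fails if it takes over 35 s, if anything falls off the work surface, if the arm or the gripper's body presses on something with over 40 N, if the wrist force passes 120 N, or if a joint passes its speed limit or range.

## Working session

There is one attempt and no reset: what is moved stays moved. The work goes in short steps, Python scripts to look and compute and a tool call to move; the robot and the scene stay as the last step left them, time stands still between calls to the robot, and variables do not carry over. Pictures are saved under pics/ and viewed, at most 10 in all, crops included, and the job is handed in when it is done.

Besides the shell and the picture viewer there is one more tool, called after "Emit:" as name(argument=value, ...) on one line, values as JSON. jog_arm: Moves the arm, as the interface text tells. Shifts and turns lie within -1 to 1; 1 stands for 4 cm of shift or 4 degrees of turn. Its arguments: {"type":"object","properties":{"motion":{"type":"array","items":{"type":"number"}},"grip_force":{"type":"number"}},"required":["motion"]}

```bash
mkdir -p pics; ls
python3 - <<'E'
from rig import robot
import cv2,numpy as np
o=robot.get_obs();print({k:np.round(v,4).tolist() for k,v in o.items()},robot.tip_reach)
for n in("side","top"):
    cv2.imwrite(f"pics/{n}0.png",robot.camera(n)); print(n,robot.calibration(n))
print(robot.calibration("wrist"))
E
```

```text
pics
{'time': 0.0, 'q': [0.9695, 0.5284, 1.4339, -0.0, 1.1814, -0.1785], 'joint_velocities': [0.0005, -0.0008, -0.0002, -0.0021, 0.001, 0.0], 'joint_torque': [0.0007, -44.0048, -17.6591, 0.0632, 0.0583, -0.0002], 'position': [0.256, 0.5694, 0.2326], 'tool_rot': [0.2098, 0.9777, -0.001, -0.0004], 'ft_force': [-1.3794, 0.0116, -0.4292], 'moment': [0.0233, 0.0176, -0.0016], 'grip_force': 0.0, 'grip_width': 0.0868} 0.011
side {'fx': 392.1758414617674, 'fy': 392.1758414617674, 'cx': 248.52699542903255, 'cy': 190.55406579197654, 'dist_coeffs': array([-0.02507142,  0.        ,  0.        ,  0.        ,  0.        ]), 'R': array([[-0.99085526, -0.13307287, -0.02230369],
       [-0.03418519,  0.4074927 , -0.91256839],
       [ 0.13052669, -0.90346074, -0.40831541]]), 't': array([0.55491664, 0.31093951, 0.79180852])}
top {'fx': 421.1115850413903, 'fy': 421.1115850413903, 'cx': 258.85860283464893, 'cy': 197.18046395007403, 'dist_coeffs': array([-0.1502218,  0.       ,  0.       ,  0.       ,  0.       ]), 'R': array([[-1.78974681e-02, -9.99833521e-01, -3.55104769e-03],
       [-9.83143140e-01,  1.82448346e-02, -1.81924961e-01],
       [ 1.81959463e-01,  2.35191989e-04, -9.83306005e-01]]), 't': array([-0.08895183,  0.61109087,  1.09893446])}
{'fx': 268.3977244400848, 'fy': 268.3977244400848, 'cx': 257.11006493741604, 'cy': 186.33203788092348, 'dist_coeffs': array([-0.04265304,  0.        ,  0.        ,  0.        ,  0.        ]), 'T_tool_cam': array([[ 1.54957017e-04, -9.57832879e-01, -2.87325865e-01,
         7.94000230e-02],
       [ 9.99999822e-01, -1.70195458e-05,  5.96044041e-04,
        -5.51932062e-04],
       [-5.75800735e-04, -2.87325906e-01,  9.57832706e-01,
        -1.49919036e-01],
       [ 0.00000000e+00,  0.00000000e+00,  0.00000000e+00,
         1.00000000e+00]])}
```

View pics/side0.png

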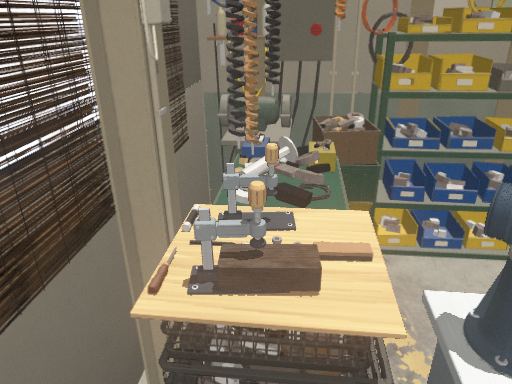

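View pics/top0.png

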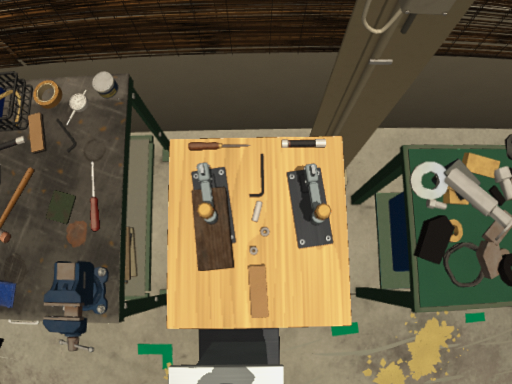

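Side view: the block's clamp is the nearer one, with its handle top near (257,183). The spare's handle is at (272,145). Top view: the block's clamp is on the left with its handle near (206,210), and the spare is on the right at (322,211). Next I measure both handles from masks.

```bash
cat > h.py <<'E'
import cv2,numpy as np
from rig import robot
def ray(n,uv,T=None):
    c=robot.calibration(n)
    K=np.array([[c["fx"],0,c["cx"]],[0,c["fy"],c["cy"]],[0,0,1]])
    p=cv2.undistortPoints(np.array([[uv]],float),K,c["dist_coeffs"])[0,0]
    d=np.array([*p,1.])
    if n=="wrist": R=T[:3,:3];o=T[:3,3];d=R@d
    else: o=-c["R"].T@c["t"];d=c["R"].T@d
    return o,d/np.linalg.norm(d)
def plane(n,uv,z,T=None):
    o,d=ray(n,uv,T);return o+d*(z-o[2])/d[2]
def proj(n,X):
    c=robot.calibration(n);K=np.array([[c["fx"],0,c["cx"]],[0,c["fy"],c["cy"]],[0,0,1]])
    return cv2.projectPoints(np.array([X],float),cv2.Rodrigues(c["R"])[0],c["t"],K,c["dist_coeffs"])[0].ravel()
def cross(a,b):
    (o1,d1),(o2,d2)=a,b
    s=np.linalg.lstsq(np.c_[d1,-d2],o2-o1,rcond=None)[0]
    p,q=o1+s[0]*d1,o2+s[1]*d2
    return (p+q)/2,np.linalg.norm(p-q)
E
python3 - <<'E'
from h import *
for n,boxes in(("side",[(240,170,275,222),(260,138,285,170)]),("top",[(190,195,222,226),(305,197,338,226)])):
    im=cv2.imread(f"pics/{n}0.png");hsv=cv2.cvtColor(im,cv2.COLOR_BGR2HSV)
    for x0,y0,x1,y1 in boxes:
        h=hsv[y0:y1,x0:x1]; m=((h[...,0]>8)&(h[...,0]<26)&(h[...,1]>90)&(h[...,2]>120)).astype(np.uint8)
        k,l,s,c=cv2.connectedComponentsWithStats(m); i=1+np.argmax(s[1:,4]); print(n,s[i]+[x0,y0,0,0,0],c[i]+[x0,y0])
a=cv2.resize(cv2.imread("pics/side0.png")[165:300,180:330],None,fx=4,fy=4,interpolation=cv2.INTER_CUBIC)
b=cv2.resize(cv2.imread("pics/top0.png")[150:280,185:245],None,fx=4,fy=4,interpolation=cv2.INTER_CUBIC)
cv2.imwrite("pics/c1.png",np.hstack([a[:520,:560],b]))
E
```

```text
side [248 181  18  29 434] [256.65437788 194.53456221]
side [265 143  14  21 244] [271.28688525 152.88114754]
top [197 203  16  15 176] [204.39772727 209.71590909]
top [316 197  22  29 432] [329.13888889 210.17361111]
```

View pics/c1.png

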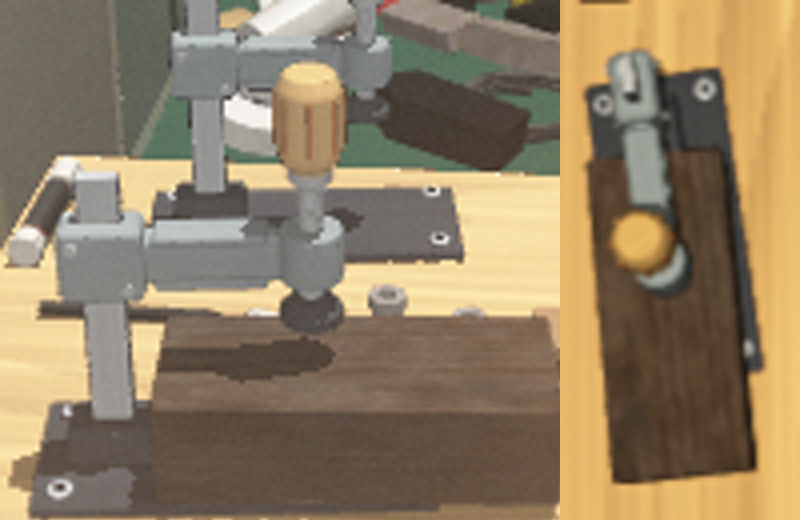

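The crop shows the handle top disc at about side (257.5,183) and top (204.5,210). The bar is on the far side (+x), and the pad is clear of the block.

Run:
```python
from h import *
p,e=cross(ray("side",(257.2,183.2)),ray("top",(204.7,209.9)));print("handle",p,e)
q,e=cross(ray("side",(271.7,145)),ray("top",(321.5,211)));print("spare",q,e)
for z in(.191,):
  print("blocktop", [plane("top",((u-560)/4+185,v/4+150),z).round(4) for u,v in((590,158),(718,150),(755,470),(615,482))])
print("bar top",plane("top",((628-560)/4+185,68/4+150),.293))
print("pad px side bottom",[ (z,proj("side",[p[0],p[1],p[2]-z]).round(1)) for z in(0,.055,.13)])
```

```text
handle [0.53362566 0.01146    0.34026014] 0.0026468774022418433
spare [ 0.52685959 -0.22842143  0.33719742] 0.001653838631095371
blocktop [array([0.6064, 0.0611, 0.191 ]), array([ 0.6098, -0.0171,  0.191 ]), array([ 0.4171, -0.038 ,  0.191 ]), array([0.4111, 0.0448, 0.191 ])]
bar top [0.63557685 0.024174   0.293     ]
pad px side bottom [(0, array([257.9, 183.3])), (0.055, array([258.3, 210.3])), (0.13, array([258.7, 244.6]))]
```

The handle top comes out at (0.534, 0.011, 0.340), putting the pad about 19 mm above the block, which fits the given range. The block measures 196 x 80 mm, and the bar is 0.10 m beyond the spindle. I rise first, then travel above both handles, keeping the tool's present orientation; that leaves joint 6 room for the turn.

Emit:
jog_arm(motion=[0,0,-1,0,0,0,-1,0,0,-1,0,0,0,-1,0,0,-1,0,0,0,-1,0,0,-1,0,0,0,-1,0,0,-1,0,0,0,-1])

```text
time: 0.72
position: [0.2562, 0.5696, 0.4343]
tool_rot: [0.21, 0.978, -0.001, -0.0]
ft_force: [0.3, 0.7, 0.3]
grip_width: 0.0872
grip_force: 0.0
```

Emit:
jog_arm(motion=[-1,-0.82,0,0,0,0,-1,-1,-0.82,0,0,0,0,-1,-1,-0.82,0,0,0,0,-1,-1,-0.82,0,0,0,0,-1,-1,-0.82,0,0,0,0,-1,-1,-0.82,0,0,0,0,-1,-1,-0.82,0,0,0,0,-1,-1,-0.82,0,0,0,0,-1,-1,-0.82,0,0,0,0,-1,-1,-0.82,0,0,0,0,-1,-1,-0.82,0,0,0,0,-1,-1,-0.82,0,0,0,0,-1])

```text
time: 2.22
position: [0.5329, 0.0125, 0.4331]
tool_rot: [0.21, 0.978, 0.0, -0.0]
ft_force: [1.1, 0.2, -0.2]
grip_width: 0.0868
grip_force: 0.0
```

Emit:
jog_arm(motion=[0,0,0,0,0,0,-1,0,0,0,0,0,0,-1])

```text
time: 2.48
position: [0.5321, 0.0143, 0.433]
tool_rot: [0.21, 0.978, 0.0, -0.001]
ft_force: [0.0, 0.1, 0.1]
grip_width: 0.0871
grip_force: 0.0
```

```bash
cat >> h.py <<'E'
from scipy.spatial.transform import Rotation
def wristT(o):
    T=np.eye(4);T[:3,:3]=Rotation.from_quat(o["tool_rot"]).as_matrix();T[:3,3]=o["position"]
    return T@robot.calibration("wrist")["T_tool_cam"]
E
python3 - <<'E'
from h import *
o=robot.get_obs();im=robot.camera("wrist");cv2.imwrite("pics/w1.png",im)
np.save("T1.npy",wristT(o));print(o["time"],o["position"],o["tool_rot"],np.round(o["q"],3),o["ft_force"])
E
```

```text
2.475 [0.53212934 0.01429343 0.43298001] [ 2.10105151e-01  9.77678314e-01  2.75766077e-04 -9.29891112e-04] [-1.840e-01  2.250e-01  1.361e+00  1.000e-03  1.558e+00 -1.331e+00] [0.03804155 0.09736401 0.06728425]
```

View pics/w1.png

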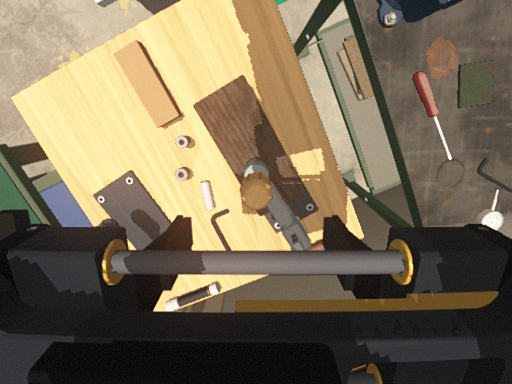

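The wrist picture shows the handle top disc near (257,192), roughly midway between the fingers. I refine its centre from the mask.

Run:
```python
from h import *
T=np.load("T1.npy");im=cv2.imread("pics/w1.png")
x0,y0,x1,y1=225,160,290,225
h=cv2.cvtColor(im[y0:y1,x0:x1],cv2.COLOR_BGR2HSV)
m=((h[...,0]>8)&(h[...,0]<26)&(h[...,1]>90)&(h[...,2]>70)).astype(np.uint8)
k,l,s,c=cv2.connectedComponentsWithStats(m);i=l[32,32];print(s[i]+[x0,y0,0,0,0],c[i]+[x0,y0])
uv=c[i]+[x0,y0]
print([ (z,plane("wrist",uv,z,T).round(4)) for z in(.32,.33,.34)])
print(cross(ray("wrist",uv,T),ray("side",(257.2,183.2))),cross(ray("wrist",uv,T),ray("top",(204.7,209.9))))
a=cv2.resize(im[145:240,210:310],None,fx=6,fy=6,interpolation=cv2.INTER_CUBIC)
cv2.imwrite("pics/w1c.png",a)
```

```text
[ 225  160   65   65 2741] [256.81393652 189.12878511]
[(0.32, array([0.5339, 0.0128, 0.32  ])), (0.33, array([0.5311, 0.014 , 0.33  ])), (0.34, array([0.5283, 0.0153, 0.34  ]))]
(array([0.53131984, 0.01534143, 0.34121683]), np.float64(0.006555580878198639)) (array([0.53430737, 0.01336359, 0.32172661]), np.float64(0.0019222457044373658))
```

View pics/w1c.png

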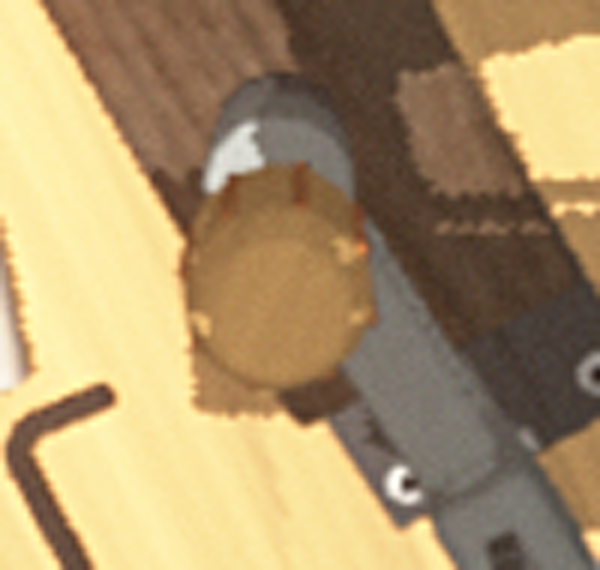

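The crop shows the top disc centred at about (281,310), which is wrist pixel (256.8,196.7). The colour mask had leaked into the board, so I use the disc instead.

Run:
```python
from h import *
T=np.load("T1.npy");R=Rotation.from_quat(robot.get_obs()["tool_rot"]).as_matrix();P=robot.get_obs()["position"]
uv=(256.8,196.7)
for z in(.33,.34):
  p=plane("wrist",uv,z,T);print(z,p.round(4),"tool",(R.T@(p-P)).round(4))
print(cross(ray("wrist",uv,T),ray("side",(257.2,183.2))),cross(ray("wrist",uv,T),ray("top",(204.7,209.9))))
print("top/side plane",plane("top",(204.7,209.9),.34),plane("side",(257.2,183.2),.34))
```

```text
0.33 [0.5383 0.0108 0.33  ] tool [-0.0075 -0.0012  0.1032]
0.34 [0.5352 0.0122 0.34  ] tool [-0.0041 -0.0012  0.0932]
(array([0.53487064, 0.01229408, 0.34081249]), np.float64(6.771788510734668e-05)) (array([0.53323335, 0.0118365 , 0.34209572]), np.float64(0.002789225179320257))
top/side plane [0.53232845 0.01140136 0.34      ] [0.53506214 0.01042208 0.34      ]
```

All views agree on (0.5345, 0.012, 0.3405). I centre on it, go down to TCP z of about 0.312, and close.

Emit:
jog_arm(motion=[-0.09,-0.03,0,0,0,0,-1,0,0,0.75,0,0,0,-1,0,0,0.75,0,0,0,-1,0,0,0.75,0,0,0,-1,0,0,0.75,0,0,0,-1,0,0,0,0,0,0,-1,0,0,0,0,0,0,-1], grip_force=10)

```text
time: 3.4
position: [0.5362, 0.0119, 0.3148]
tool_rot: [0.209, 0.978, 0.0, 0.001]
ft_force: [0.1, 0.9, 0.4]
grip_width: 0.0871
grip_force: 0.0
```

Emit:
jog_arm(motion=[0,0,0,0,0,0,1,0,0,0,0,0,0,1,0,0,0,0,0,0,1,0,0,0,0,0,0,1,0,0,0,0,0,0,1,0,0,0,0,0,0,1], grip_force=10)

```text
time: 4.15
position: [0.5354, 0.0115, 0.3135]
tool_rot: [0.21, 0.978, -0.0, -0.0]
ft_force: [-0.1, -0.1, -0.4]
grip_width: 0.0347
grip_force: 0.0
```

Emit:
jog_arm(motion=[0,0,0,0,0,0,1,0,0,0,0,0,0,1,0,0,0,0,0,0,1,0,0,0,0,0,0,1], grip_force=35)

```text
time: 4.65
position: [0.5354, 0.0114, 0.3135]
tool_rot: [0.21, 0.978, -0.0, -0.0]
ft_force: [0.5, -0.9, -0.8]
grip_width: 0.0312
grip_force: 35.0
```

The grip is firm and centred: width is 31 mm and side force is small. Now I slide down, 16 mm first.

Emit:
jog_arm(motion=[0,0,0.05,0,0,0,1,0,0,0.05,0,0,0,1,0,0,0.05,0,0,0,1,0,0,0.05,0,0,0,1,0,0,0.05,0,0,0,1,0,0,0.05,0,0,0,1,0,0,0.05,0,0,0,1,0,0,0.05,0,0,0,1])

```text
time: 5.65
position: [0.5357, 0.0114, 0.3002]
tool_rot: [0.21, 0.978, -0.0, 0.001]
ft_force: [-3.7, -0.2, 13.2]
grip_width: 0.031
grip_force: 35.0
```

Emit:
jog_arm(motion=[0,0,0.025,0,0,0,1])

```text
time: 5.78
position: [0.5357, 0.0114, 0.2992]
tool_rot: [0.21, 0.978, -0.0, 0.001]
ft_force: [-4.1, 0.2, 12.3]
grip_width: 0.0314
grip_force: 35.0
```

Emit:
jog_arm(motion=[0,0,0.025,0,0,0,1,0,0,0.025,0,0,0,1,0,0,0.025,0,0,0,1])

```text
time: 6.15
position: [0.5356, 0.0114, 0.2962]
tool_rot: [0.21, 0.978, -0.0, 0.001]
ft_force: [-3.4, 0.3, 12.5]
grip_width: 0.0314
grip_force: 35.0
```

Emit:
jog_arm(motion=[0,0,0.025,0,0,0,1])

```text
time: 6.28
position: [0.5357, 0.0114, 0.2952]
tool_rot: [0.21, 0.978, -0.0, 0.001]
ft_force: [-3.7, 0.7, 13.4]
grip_width: 0.0311
grip_force: 35.0
```

Emit:
jog_arm(motion=[0,0,0.025,0,0,0,1])

```text
time: 6.4
position: [0.5357, 0.0114, 0.2942]
tool_rot: [0.21, 0.978, -0.0, 0.001]
ft_force: [-3.2, -0.2, 12.2]
grip_width: 0.0313
grip_force: 35.0
```

Emit:
jog_arm(motion=[0,0,0.025,0,0,0,1,0,0,0.025,0,0,0,1])

```text
time: 6.65
position: [0.5357, 0.0114, 0.2922]
tool_rot: [0.21, 0.978, -0.0, 0.001]
ft_force: [-4.0, 0.2, 12.9]
grip_width: 0.0309
grip_force: 35.0
```

Emit:
jog_arm(motion=[0,0,0.025,0,0,0,1])

```text
time: 6.78
position: [0.5358, 0.0113, 0.2917]
tool_rot: [0.21, 0.978, -0.0, 0.001]
ft_force: [-5.2, 0.7, 19.6]
grip_width: 0.0309
grip_force: 35.0
```

Emit:
jog_arm(motion=[0,0,0.025,0,0,0,1])

```text
time: 6.9
position: [0.5359, 0.0113, 0.2917]
tool_rot: [0.21, 0.978, -0.0, 0.002]
ft_force: [-6.4, 0.6, 23.4]
grip_width: 0.0317
grip_force: 35.0
```

Contact at TCP z of 0.2917: the tool stopped and the force rose from 13 to 23 N. One more small press, then the turn; positive tool rz is clockwise seen from above.

Emit:
jog_arm(motion=[0,0,0.02,0,0,0,1,0,0,0,0,0,0,1,0,0,0,0,0,0,1], grip_force=45)

```text
time: 7.28
position: [0.5359, 0.0113, 0.2917]
tool_rot: [0.21, 0.978, -0.0, 0.002]
ft_force: [-7.4, 1.2, 23.4]
grip_width: 0.0307
grip_force: 45.0
```

Emit:
jog_arm(motion=[0,0,0,0,0,0.5,1,0,0,0,0,0,1,1,0,0,0,0,0,1,1,0,0,0,0,0,1,1,0,0,0,0,0,1,1,0,0,0,0,0,1,1])

```text
time: 8.02
position: [0.5359, 0.0113, 0.2917]
tool_rot: [0.393, 0.92, -0.0, 0.002]
ft_force: [-6.8, -0.4, 23.6]
grip_width: 0.0309
grip_force: 45.0
```

Emit:
jog_arm(motion=[0,0,0,0,0,1,1,0,0,0,0,0,1,1,0,0,0,0,0,1,1,0,0,0,0,0,1,1,0,0,0,0,0,1,1,0,0,0,0,0,1,1,0,0,0,0,0,1,1,0,0,0,0,0,1,1,0,0,0,0,0,1,1])

```text
time: 9.15
position: [0.5359, 0.0113, 0.2917]
tool_rot: [0.658, 0.753, 0.001, 0.002]
ft_force: [-6.2, 0.8, 23.2]
grip_width: 0.031
grip_force: 45.8
```

Emit:
jog_arm(motion=[0,0,0,0,0,1,1,0,0,0,0,0,1,1,0,0,0,0,0,1,1,0,0,0,0,0,1,1,0,0,0,0,0,1,1,0,0,0,0,0,1,1,0,0,0,0,0,1,1,0,0,0,0,0,1,1,0,0,0,0,0,0,1,0,0,0,0,0,0,1])

```text
time: 10.4
position: [0.5359, 0.0114, 0.2917]
tool_rot: [0.84, 0.543, 0.001, 0.001]
ft_force: [-5.9, 1.1, 24.0]
grip_width: 0.0312
grip_force: 45.8
```

Run:
```python
from h import *
o=robot.get_obs();print(o["time"],o["q"],o["moment"],o["ft_force"],o["tool_rot"])
cv2.imwrite("pics/s2.png",cv2.resize(robot.camera("side")[165:300,180:330],None,fx=4,fy=4,interpolation=cv2.INTER_CUBIC))
```

```text
10.4 [-1.87043316e-01  3.38617054e-01  1.58576764e+00 -3.83088592e-04
  1.21342982e+00  2.35589454e-01] [ 0.06719845  1.72840718 -0.05332978] [-5.93719622  1.07007704 23.97370198] [0.83965359 0.543119   0.00124394 0.00143298]
```

View pics/s2.png

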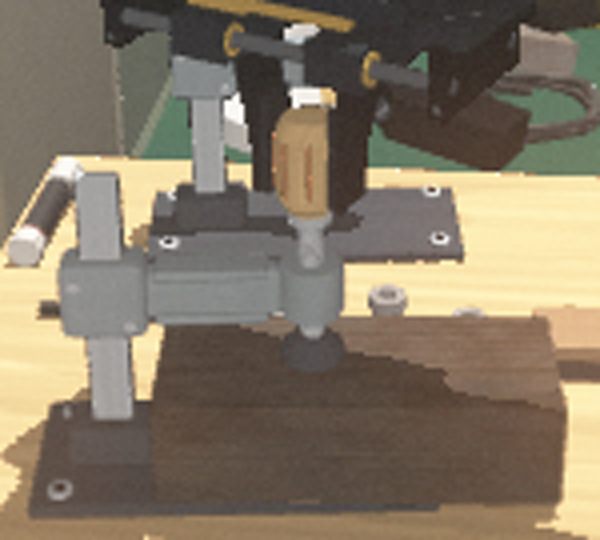

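The picture shows the pad seated on the block top, the block where it was, and the fingers on the handle. The tool has turned 90°. I open, rise clear, and check.

Emit:
jog_arm(motion=[0,0,-0.03,0,0,0,1,0,0,0,0,0,0,-1,0,0,0,0,0,0,-1,0,0,0,0,0,0,-1,0,0,0,0,0,0,-1,0,0,0,0,0,0,-1])

```text
time: 11.2
position: [0.5354, 0.0115, 0.2876]
tool_rot: [0.84, 0.543, -0.0, -0.0]
ft_force: [0.1, -0.1, -0.2]
grip_width: 0.0734
grip_force: 0.0
```

Emit:
jog_arm(motion=[0,0,-0.25,0,0,0,-1,0,0,-0.75,0,0,0,-1,0,0,-1,0,0,0,-1,0,0,-1,0,0,0,-1,0,0,-0.5,0,0,0,-1,0,0,0,0,0,0,-1])

```text
time: 11.95
position: [0.5363, 0.0114, 0.4304]
tool_rot: [0.84, 0.543, 0.002, 0.002]
ft_force: [-0.9, 0.6, -0.4]
grip_width: 0.0868
grip_force: 0.0
```

Run:
```python
from h import *
o=robot.get_obs();print(o["time"],o["position"],o["ft_force"],o["grip_width"])
r=lambda a,f:cv2.resize(a,None,fx=f,fy=f,interpolation=cv2.INTER_CUBIC)
s=robot.camera("side");t=robot.camera("top");cv2.imwrite("pics/top3.png",t);cv2.imwrite("pics/side3.png",s)
cv2.imwrite("pics/c3.png",np.hstack([r(s[165:300,180:320],4)[:540],r(robot.camera("wrist")[150:240,220:258+0+0],6)]))
# block shift: image difference on the block's lower front edge
a=cv2.imread("pics/side0.png")[255:300,185:330].astype(int);b=s[255:300,185:330].astype(int)
sh=cv2.phaseCorrelate(a.mean(2).astype(np.float32),b.mean(2).astype(np.float32));print(sh)
```

```text
11.95 [0.53626981 0.01137475 0.43040707] [-0.91218582  0.63054659 -0.44217609] 0.08683474154967527
((-0.08824809113400534, 0.6288733304623406), 0.7690395719740126)
```

View pics/c3.png

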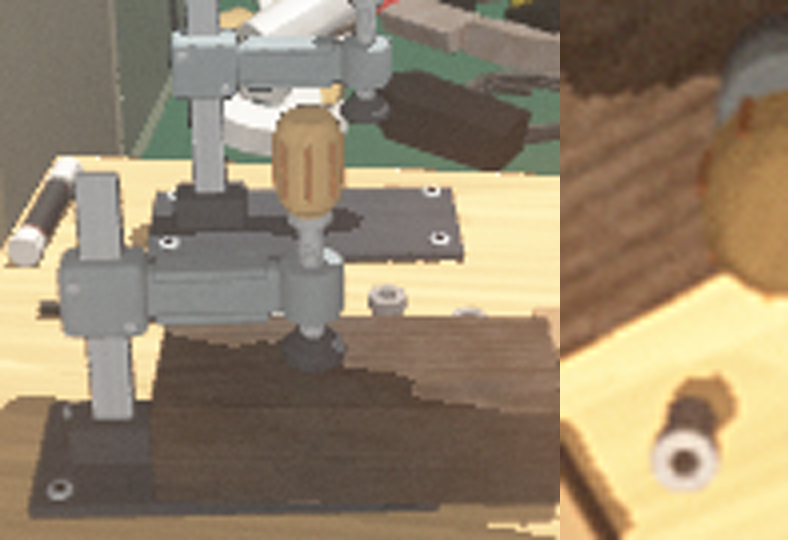

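The side view shows the pad on the block and the block's edges at the same pixels as at the start, (155,500) and (165,318). The handle now sits about 1.5 px (3 mm) closer to the arm, which matches a quarter turn of screw travel. The spare clamp is untouched and the tool is clear, so I hand in.

```bash
python3 -c "
from rig import robot
print(robot.hand_in())"
```

```text
the job is handed in; nothing more can be done
None
```

I slid the jaw down until its pad pressed on the block, turned the handle about 90° clockwise, let go, and handed the job in at about 12 s; in the last pictures the block had not moved, and the arm never went near the spare clamp.

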